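# Fit the gear and star wheel to the jar labeller

## Robot

A 6-joint arm with a two-finger parallel gripper is mounted at the origin on the work surface. World frame = base frame: x ahead of the robot, y to its left, z up, the work surface at z = 0. Lengths are in m, angles in rad, forces in N, time in s.
With the tool pointing down it reaches from about 0.35 to 0.875 m from the base axis. Payload 15.5 kg.
Tool frame: the origin (TCP) lies on the mounting face of the last link; the fingertips stand env.nose_length ahead of it and the grasp point (between the pads) lies 155 mm ahead of it (env.nose_length is the distance from the TCP to the fingertips, in m); z points along the fingers, y is the line along which they close (so a half turn about z gives the same grasp; the last joint's range is limited). The gripper opens to 85 mm and grips with 20 to 120 N. Pads are 22 mm wide; open, the fingers measure 114 mm over their backs; the gripper's body (76 mm by 85 mm) begins 54 mm behind the grasp point. The pads swing forward as they close: fully open they stand 13 mm farther back than shut.
Start: joints at [1.212, 0.494, 1.345, -0, 1.302, -0.096], TCP at [0.163, 0.603, 0.405] pointing down, gripper open.
Joint ranges: [-2.91, 2.91], [-0.82, 2.16], [0.22, 2.67], [-1.22, 4.37], [0.12, 2.79], [-3.08, 3.08]. Speed limits (rad/s): [1.89, 1.89, 2.57, 3.01, 3.01, 3.01].

## Interface

Orientations are given as a rotation vector (axis times angle).
In Python, from station import env gives the robot as it stands. The module is installed in compiled form; this text tells all that it offers.
- The arm moves only by the tool arm_command, never from a script. Its argument "moves" is a list of rows, each an object of numbers: "grip": the closure, from 0 (fully open) to 1 (shut); "tx", "ty", "tz": the shift along the tool's x, y, z in units of 500 mm (1.0 is 500 mm); "rx", "ry", "rz": the turn, a rotation vector about the tool's x, y, z in units of pi rad (1.0 is pi rad). In form: [{"grip": .., "tx": .., "ty": .., "tz": .., "rx": .., "ry": .., "rz": ..}, ...]. A call has 1 to 8 rows; each row is the pose to reach, as a shift and turn from the pose commanded when the call began, along the tool's axes at that moment, turning the shorter way round; what a row does not reach only later rows make up. A row lasts 1/12 s, in which the tool goes at most 41.7 mm and 7.16 degrees, less where a joint would pass 70% of its speed; a pose out of reach is approached as far as the arm can. A call with a number of a shift or a turn outside -1 to 1 is refused whole. A call with a gripper value outside its range is refused whole. The fingers move at their own pace and stop on an object; "force" is the grip in N (left out, the last holds). Time passes only in rows, so rows that repeat a pose let the fingers close. It gives the time, the measured TCP pose, the force, the opening and the grip force at its end, in the units of the state.
- env.sense(): the state, without advancing time (a new reading comes with each control period).
- env.grab_frame(name): name is "scene" or "side" or "wrist"; returns a dict with "img" (420x560x3 uint8, red, green, blue), "range_z" (420x560 float32, m along the optical axis (not along the pixel's ray), 0 where there is no reading), "intrinsics" (3x3 intrinsics, pixels), "R" (3x3) and "t" (3): a world point X has camera coordinates R X + t. Camera axes: x right, y down, z forward; pixel columns grow to the right and rows downward; lengths in m; the calibration is good to about 2 mm. The wrist camera is an equidistant fisheye: a pixel r from the principal point sees the ray r / f radians off the axis. A picture is of the moment at which its call begins.
- env.close_job(): hands the job in; it is judged then, once.
The state is a dict: "t": time; "joints": joint angles; "qvel": joint speeds; "tau": joint torques, N m; "ee_pos": TCP position; "ee_rot": TCP orientation; "wrist_force": force on the tool from outside, world axes, zero at the start; "wrist_torque": the same for the moment, N m; "width": opening from 0.0 (shut) to 1.0 (fully open); "finger_force": force on a finger pad.
Only numpy, scipy, OpenCV 4.12 (cv2) and the standard library are available. Lean on these libraries where they do the work, as an engineer would, in place of code of your own. Each camera call takes 0.05 s, during which the arm holds its last target. There are 200 camera calls.

## Task

Set up the jar labeller: slide the toothed steel gear, boss side up, fully home on the sloping splined hub, then slide the green star wheel, boss side up, on above it until it rests on the gear, each turned so that its red-marked master slot goes over the hub's red master spline. Let go of both, and leave the three jam jars standing where they are.

Things in the scene. Friction and masses are not known exactly. Their poses are not given: they have to be found in the camera images.
- labeller: Fixed grey jar-labelling machine, 290 x 200 mm, with an aluminium bed 210 x 200 mm that slopes 30 degrees, low edge at its -x side. Origin: on the table, 110 mm below the middle of the bed surface; z up, x towards its high rear end. The hub stands square to the bed at its middle. A 76 mm label roll lies on the rear end, top of its spindle 155 mm above the table.
- post_left (a point): Top of the left one of two fixed guide posts that stand square to the bed (14 mm thick, black cap 22 mm wide, 82 mm tall), 109 mm from the hub's axis. Axes as the labeller.
- post_right (a point): Top of the right guide post, alike. Axes as the labeller.
- hub_seat (a point): Point on the hub's axis at the face of its round shoulder (64 mm wide, 14 mm above the bed), where the gear must rest. z: along the axis, outwards and up, 30 degrees from vertical, leaning to the machine's -x side; x: towards the red master spline. The hub stands at any angle, practically locked (over 4 N m to turn). Above the shoulder: core 28 mm in diameter up to 56 mm.
- hub_nose (a point): Tip of the hub, 66 mm above the shoulder; axes as hub_seat. Its last 10 mm is a cone, 12 mm wide at the tip. Four splines at 90 degrees, tips 20 mm from the axis, run from the shoulder to 54 mm, their upper ends pointed like a roof (45 degrees); the red master (+x) is 14 mm wide, the others 7 mm. A wheel's slots leave 1.5 mm a side, about 5 degrees.
- gear: Dark steel gear, 110 mm in diameter, 20 teeth, about 400 g, lying flat, boss up: disc up to 12 mm, then an eight-sided steel boss 56 mm across flats (two flats face +x and -x) up to 34 mm, the total height. Origin: on the axis, at the underside; z up out of the boss; x towards the master slot.
- gear_mark (a point): Point on the gear's painted red bar, 40 mm from its axis towards the master slot (+x), 12 mm above its underside; axes as the gear. Bore: radius 15.5 mm with four slots at 90 degrees, 22 mm deep from the axis; master slot 17 mm wide, the others 10 mm.
- star: Green six-armed star wheel, 148 mm in diameter, about 300 g, lying flat, boss up: disc 92 mm wide and arms 24 mm wide (one along +x) up to 12 mm, then an eight-sided aluminium boss 56 mm across flats (two flats face +x and -x) up to 36 mm. Home, its underside is 34 mm above the shoulder. Origin: on the axis, at the underside; z up out of the boss; x towards the master slot.
- star_mark (a point): Point on the star wheel's painted red bar, 40 mm from its axis towards the master slot (+x), 12 mm above its underside; axes as the star wheel. Bore: radius 15.5 mm with four slots at 90 degrees, 22 mm deep from the axis; master slot 17 mm wide, the others 10 mm.
- jar0: Full glass jam jar with brass lid, 68 mm diameter, 100 mm tall, standing on the table; a bystander. Origin: centre of its underside, z up.
- jar1: Full glass jam jar with brass lid, 68 mm diameter, 100 mm tall, standing on the table; a bystander. Origin: centre of its underside, z up.
- jar2: Full glass jam jar with brass lid, 68 mm diameter, 100 mm tall, standing on the table; a bystander. Origin: centre of its underside, z up.
Mind the look-alikes: they are no part of the job. Of the things that look like the star, take the one that is farthest to the robot's left at the start.

How it is judged:
By the outcome, as a careful person would: the job done as asked, in the order asked, and still so for the second after the job is handed in, with the robot touching nothing.
It also fails if it takes over 70 s, if anything falls off the work surface, if the arm or the gripper's body presses on something with over 40 N, if the wrist force passes 120 N, or if a joint passes its speed limit or range.

## Working session

There is one attempt and no reset: what is moved stays moved. The work goes in short steps, Python scripts to look and compute and a tool call to move; the robot and the scene stay as the last step left them, time stands still between calls to the robot, and variables do not carry over. Pictures are saved under pics/ and viewed, at most 10 in all, crops included, and the job is handed in when it is done.

Besides the shell and the picture viewer there is one more tool, called after "Emit:" as name(argument=value, ...) on one line, values as JSON. arm_command: Moves the arm, as the interface text tells. Its arguments: {"type":"object","properties":{"moves":{"type":"array"},"force":{"type":"number"}},"required":["moves"]}

```bash
mkdir -p pics; ls
python3 - <<'E'
from station import env
import cv2,numpy as np
print(env.nose_length); s=env.sense(); print(s)
for n in ["scene","side","wrist"]:
    f=env.grab_frame(n); np.savez(f"f0_{n}.npz",**f); cv2.imwrite(f"pics/{n}0.png",f["img"][:,:,::-1])
    print(n,f["intrinsics"].tolist(),(-f["R"].T@f["t"]).round(3),f["R"][2].round(2),(f["range_z"]>0).mean())
E
```

```text
pics
0.1734
{'t': 0.0, 'joints': array([ 1.21149851e+00,  4.94184700e-01,  1.34615207e+00,  1.97503716e-05,
        1.30249629e+00, -9.55584636e-02]), 'qvel': array([ 0.00047487, -0.00054536, -0.00131643, -0.00123101, -0.00218182,
        0.00040781]), 'tau': array([-5.24391115e-03, -8.82180762e+01, -3.83851254e+01, -6.65768675e-04,
        1.06868515e-02,  2.02456351e-05]), 'ee_pos': array([0.16290693, 0.60323432, 0.40409208]), 'ee_rot': array([-4.13050030e-01, -3.11401939e+00,  1.89133302e-03]), 'wrist_force': array([ 0.65272609,  0.39346378, -0.19018299]), 'wrist_torque': array([ 0.05346785, -0.00218606,  0.03804305]), 'finger_force': 0.0, 'width': 0.9981492141466719}
scene [[485.93763199949404, 0.0, 266.870360733992], [0.0, 485.93763199949404, 216.4780982566993], [0.0, 0.0, 1.0]] [ 0.906 -0.409  1.122] [-0.36  0.36 -0.86] 0.9959438775510204
side [[498.5893850298574, 0.0, 281.42889381074815], [0.0, 498.5893850298574, 210.7963127064787], [0.0, 0.0, 1.0]] [ 0.421 -0.86   1.146] [ 0.06  0.67 -0.74] 0.9959056122448979
wrist [[325.19226210127806, 0.0, 279.7516845586967], [0.0, 325.19226210127806, 208.81792451910593], [0.0, 0.0, 1.0]] [0.087 0.623 0.373] [ 0.29 -0.08 -0.95] 0.9957950680272109
```

View pics/scene0.png

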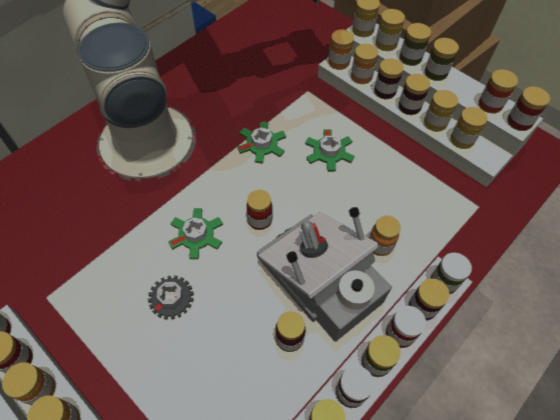

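View pics/side0.png

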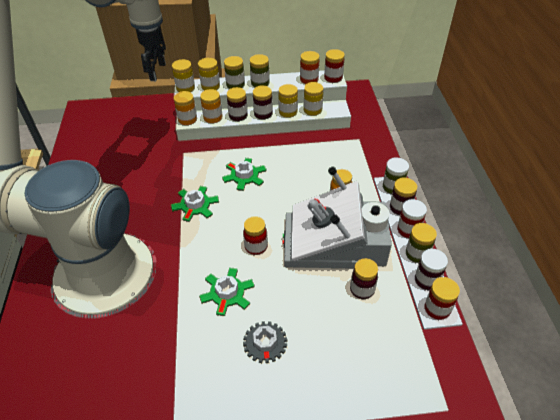

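Both views show three green stars: scene (195,232), (261,140), (329,148), and side (227,290), (195,202), (243,173). The gear is at scene (170,297) / side (265,342). The hub is at scene (315,240) / side (322,212), with its post caps at scene (355,212) and (293,257). Next I measure them.

```bash
cat > h.py <<'E'
import numpy as np,cv2
def load(n,k=0): return dict(np.load(f"f{k}_{n}.npz"))
def cloud(f,fish=False):
    K=f["intrinsics"];v,u=np.mgrid[:420,:560].astype(float)
    x=(u-K[0,2])/K[0,0];y=(v-K[1,2])/K[1,1]
    if fish:
        r=np.hypot(x,y)+1e-9;s=np.tan(r)/r;x=x*s;y=y*s
    z=f["range_z"];P=np.stack([x*z,y*z,z],-1)
    return (P-f["t"])@f["R"]
def masks(f):
    hsv=cv2.cvtColor(f["img"],cv2.COLOR_RGB2HSV);H,S,V=hsv[...,0],hsv[...,1],hsv[...,2]
    return dict(green=(H>45)&(H<85)&(S>110)&(V>50),red=((H<10)|(H>172))&(S>130)&(V>100),H=H,S=S,V=V)
E
python3 - <<'E'
from h import *
for n in ["scene","side"]:
    f=load(n);P=cloud(f);m=masks(f)
    tab=(np.abs(P[...,2])<.02)&(m["S"]<40)&(m["V"]>150)
    print(n,"table z",np.median(P[tab][:,2]),P[tab][:,2].std())
    k,l,st,c=cv2.connectedComponentsWithStats(m["green"].astype(np.uint8))
    for i in range(1,k):
        if st[i,4]>250:
            q=P[l==i]; print("green",c[i].round(),st[i,4],np.median(q,0).round(4))
            ctr=np.median(q,0)
            nb=np.hypot(P[...,0]-ctr[0],P[...,1]-ctr[1])<.08
            b=nb&(P[...,2]>.030)&(P[...,2]<.042); print("  boss",P[b].mean(0).round(4),(np.percentile(P[b],[2,98],axis=0)).round(4).tolist(),b.sum())
            r=nb&m["red"]&(P[...,2]>.006)&(P[...,2]<.02); print("  red",P[r].mean(0).round(4),r.sum())
    p0={"scene":(297,170),"side":(342,265)}[n]
    c=P[p0]; nb=np.hypot(P[...,0]-c[0],P[...,1]-c[1])<.075
    print("gear",c)
    b=nb&(P[...,2]>.028)&(P[...,2]<.042);print("  boss",P[b].mean(0).round(4),(np.percentile(P[b],[2,98],axis=0)).round(4).tolist(),b.sum())
    b=nb&(m["V"]<110)&(P[...,2]>.005);print(" dark",P[b].mean(0).round(4),(np.percentile(P[b],[1,99],axis=0)).round(4).tolist(),b.sum())
    r=nb&m["red"]&(P[...,2]>.006)&(P[...,2]<.02); print("  red",P[r].mean(0).round(4),r.sum())
    for nm,p in ({"capL":(257,293),"capR":(212,355),"roll":(285,357),"hub":(228,308)} if n=="scene" else {"capL":(231,337),"capR":(171,333),"roll":(211,375),"hub":(203,312)}).items():
        print(nm,P[p].round(4))
E
```

```text
scene table z 0.0011714911297108985 0.0031129268873432664
green [267. 148.] 375 [0.2844 0.2233 0.0124]
  boss [0.2539 0.2265 0.036 ] [[0.226, 0.1986, 0.0305], [0.281, 0.2549, 0.0405]] 195
  red [0.2346 0.1839 0.0134] 36
green [329. 153.] 551 [0.4317 0.3238 0.0126]
  boss [0.4144 0.3414 0.0357] [[0.3875, 0.3141, 0.0307], [0.4406, 0.3703, 0.0404]] 195
  red [0.3768 0.3803 0.0157] 3
green [203. 239.] 534 [ 0.3716 -0.1031  0.0124]
  boss [ 0.3424 -0.108   0.0361] [[0.3144, -0.1355, 0.0304], [0.3702, -0.0816, 0.0408]] 257
  red [ 0.3288 -0.1522  0.0135] 43
gear [ 0.90606662 -0.40864933  1.12179438]<stdin>:17: RuntimeWarning: Mean of empty slice.
  ret = um.true_divide(
Traceback (most recent call last):
IndexError: index -1 is out of bounds for axis 0 with size 0
```

Run:
```python
import cv2,numpy as np
a=cv2.imread("pics/scene0.png")[185:335,235:415];b=cv2.imread("pics/side0.png")[150:280,270:410]
a=cv2.resize(a,None,fx=2.2*2,fy=2.2*2,interpolation=3)[:600,:400*2]
cv2.imwrite("pics/hubA.png",cv2.resize(cv2.imread("pics/scene0.png")[195:295,250:383],(798,600),interpolation=cv2.INTER_CUBIC))
```

```text
(no output)
```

View pics/hubA.png

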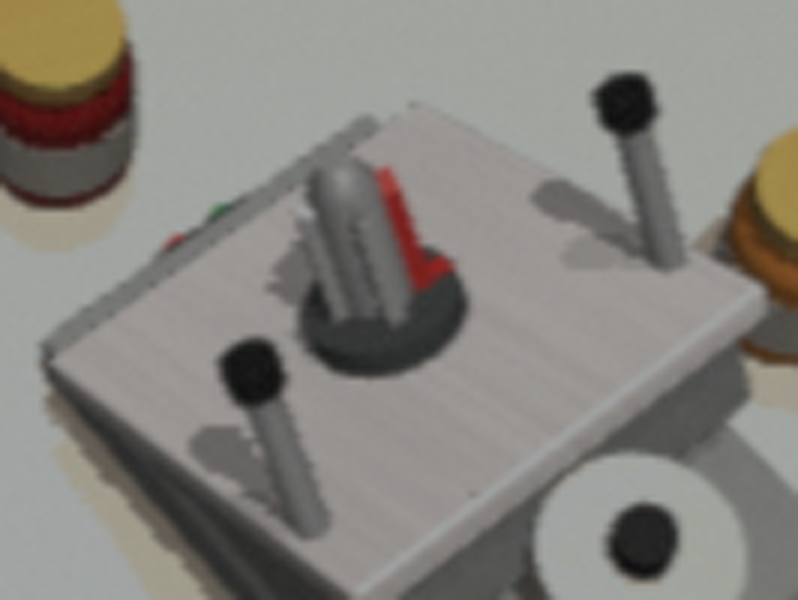

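The crop (6x, origin (250,195)) shows the hub with the red master spline on its right side. The spline's upper end is at crop (388,175) and its foot at (435,268). The caps are at crop (627,103) and (252,372).

Run:
```python
from h import *
def med(P,p,w=1):
    q=P[p[0]-w:p[0]+w+1,p[1]-w:p[1]+w+1].reshape(-1,3);return np.median(q,0)
for n in ["scene","side"]:
    f=load(n);P=cloud(f);m=masks(f);ok=f["range_z"]>0
    c=med(P,{"scene":(297,170),"side":(350,265)}[n],3);print(n,"gear",c)
    d=np.array(c);nb=ok&(np.hypot(P[...,0]-d[0],P[...,1]-d[1])<.08)
    for lo,hi,nm in ((.03,.04,"boss"),(.008,.016,"disc")):
        b=nb&(P[...,2]>lo)&(P[...,2]<hi)
        if nm=="disc": b&=m["V"]<120
        (cx,cy),r=cv2.minEnclosingCircle(P[b][:,:2].astype(np.float32)*1000);print(nm,P[b].mean(0).round(4),"circ",cx,cy,r,b.sum())
    r=nb&m["red"]&(P[...,2]>.006)&(P[...,2]<.022);print("red",P[r].mean(0).round(4),r.sum())
    # star left
    d=np.array([.4144,.3414]);nb=ok&(np.hypot(P[...,0]-d[0],P[...,1]-d[1])<.09)
    b=nb&(P[...,2]>.03)&(P[...,2]<.042);(cx,cy),r=cv2.minEnclosingCircle(P[b][:,:2].astype(np.float32)*1000);print("STAR boss",P[b].mean(0).round(4),cx,cy,r,b.sum())
    g=nb&m["green"]&(P[...,2]>.009)&(P[...,2]<.018);(cx,cy),r=cv2.minEnclosingCircle(P[g][:,:2].astype(np.float32)*1000);print(" green",P[g].mean(0).round(4),cx,cy,r,g.sum())
    H=m["H"]; r=nb&((H<10)|(H>172))&(m["S"]>110)&(P[...,2]>.004)&(P[...,2]<.022);print(" red",P[r].mean(0).round(4),r.sum())
    # bed
    hub=med(P,(235,311) if n=="scene" else (210,318),2);print("hub ~",hub)
    nb=ok&(np.hypot(P[...,0]-hub[0],P[...,1]-hub[1])<.11)&(P[...,2]>.05)&(P[...,2]<.18)
    Q=P[nb];best=None;rng=np.random.default_rng(0)
    for _ in range(400):
        a=Q[rng.choice(len(Q),3,False)];nn=np.cross(a[1]-a[0],a[2]-a[0]);l=np.linalg.norm(nn)
        if l<1e-5: continue
        nn/=l
        if abs(abs(nn[2])-.866)>.03: continue
        k=np.abs((Q-a[0])@nn)<.002
        if best is None or k.sum()>best.sum(): best=k
    q=Q[best];c0=q.mean(0);nn=np.linalg.svd(q-c0)[2][2];nn*=np.sign(nn[2]);print("bed",c0.round(4),"n",nn.round(4),best.sum(),"tilt",np.degrees(np.arccos(nn[2])),"yaw",np.degrees(np.arctan2(-nn[1],-nn[0])))
    s=(P-c0)@nn
    near=ok&(np.hypot(P[...,0]-c0[0],P[...,1]-c0[1])<.2)
    cap=(near&(s>.06)&(s<.09)&(m["V"]<60)).astype(np.uint8)
    k,l,st,cc=cv2.connectedComponentsWithStats(cap)
    for i in range(1,k):
        if st[i,4]>8:q=P[l==i];print(" cap",cc[i].round(),q.mean(0).round(4),"h",s[l==i].mean(),st[i,4])
    hb=near&(s>.02)&(s<.085)&~(cap>0)&(m["V"]>=60)
    hb&=np.linalg.norm(P-hub,axis=-1)<.06
    q=P[hb]; print(" hubpts",hb.sum(),q.mean(0).round(4), s[hb].max())
    rd=near&m["red"]&(s>.008)&(s<.075)&(np.linalg.norm(P-hub,axis=-1)<.06);print(" hubred",P[rd].mean(0).round(4),"h",s[rd].mean(),rd.sum())
    sh=near&(np.abs(s-.014)<.003)&(m["V"]<90)&(np.linalg.norm(P-hub,axis=-1)<.08);q=P[sh];print(" shoulder",q.mean(0).round(4),sh.sum())
    vis=f["img"].copy();vis[hb]=[0,255,255];vis[sh]=[255,0,255];vis[rd]=[255,255,0];cv2.imwrite(f"pics/dbg_{n}.png",vis[:,:,::-1])
```

```text
scene gear [ 0.42939659 -0.26803918  0.00208526]
boss [ 0.4313 -0.2674  0.0345] circ 430.9510803222656 -268.5537414550781 29.907936096191406 273
disc [ 0.4357 -0.2682  0.0123] circ 430.6734619140625 -268.481201171875 55.252132415771484 780
red [ 0.4317 -0.305   0.0136] 32
STAR boss [0.4144 0.3414 0.0357] 415.3143005371094 342.86761474609375 30.65667152404785 195
 green [0.4245 0.3304 0.0129] 415.0674743652344 342.5995178222656 73.71176147460938 509
 red [0.3722 0.3848 0.0138] 21
hub ~ [0.61146637 0.02458179 0.1642214 ]
bed [0.6321 0.0199 0.1162] n [-0.4957  0.0716  0.8655] 2909 tilt 30.058749762666647 yaw -8.215412485544345
 cap [354. 212.] [0.6567 0.1104 0.2145] h 0.07934730132400375 68
 cap [292. 257.] [ 0.6325 -0.0628  0.2144] h 0.07886377710049167 84
 hubpts 404 [0.605  0.0276 0.1599] 0.08151997456518631
 hubred [0.6166 0.0458 0.1474] h 0.03648674794091713 60
 shoulder [0.6256 0.0192 0.1286] 197
side gear [ 0.43065231 -0.29438604  0.01590051]
boss [ 0.4328 -0.2664  0.0341] circ 433.1517028808594 -265.8460693359375 30.09377098083496 240
disc [ 0.4323 -0.2737  0.0119] circ 432.1576232910156 -267.6539306640625 54.64054489135742 661
red [ 0.4323 -0.3044  0.0134] 35
STAR boss [0.4163 0.3439 0.0352] 418.67523193359375 344.5578308105469 33.65523147583008 138
 green [0.4183 0.3259 0.0127] 414.53948974609375 340.2063293457031 74.4513168334961 332
 red [0.377  0.3802 0.014 ] 15
hub ~ [0.60480296 0.02174886 0.15521091]
bed [0.619  0.0162 0.1076] n [-0.4935  0.0678  0.8671] 1768 tilt 29.879798317307326 yaw -7.82532211056823
 cap [332. 171.] [0.6549 0.11   0.2118] h 0.07893954864096667 42
 cap [334. 219.] [ 0.6298 -0.0624  0.2119] h 0.07976613158427065 62
 hubpts 260 [0.6029 0.0257 0.1587] 0.08233941492327825
 hubred [0.615  0.0463 0.1557] h 0.045708293244222015 11
 shoulder [0.6189 0.0193 0.1232] 133
```

```bash
cat >> h.py <<'E'
from scipy.spatial.transform import Rotation as Ro
YAW=np.radians(-8.0)
ex=np.array([np.cos(YAW),np.sin(YAW),0]);ey=np.array([-np.sin(YAW),np.cos(YAW),0])
c,s=np.cos(np.pi/6),.5
bx=c*ex+s*np.array([0,0,1]);by=ey;n=-s*ex+c*np.array([0,0,1])
def Rhub(a):  # tool y at bed azimuth a (deg), tool z = -n
    a=np.radians(a);y=np.cos(a)*bx+np.sin(a)*by;z=-n
    return np.stack([np.cross(y,z),y,z],1)
def Rdown(a):
    a=np.radians(a);y=np.array([np.cos(a),np.sin(a),0]);z=np.array([0,0,-1.])
    return np.stack([np.cross(y,z),y,z],1)
def plan(p,R):
    from station import env
    e=env.sense();R0=Ro.from_rotvec(e["ee_rot"]).as_matrix()
    d=R0.T@(np.array(p)-e["ee_pos"]);rv=Ro.from_matrix(R0.T@R).as_rotvec()
    print("t %.2f"%e["t"],"T",(d/.5).round(4),"R",(rv/np.pi).round(4),"rows",round(np.linalg.norm(d)/.0417,1),round(np.degrees(np.linalg.norm(rv))/7.16,1),"F",e["wrist_force"].round(1),"w",round(e["width"],3),"q",e["joints"].round(2))
E
python3 -c "
from h import *
seat=np.array([.620,.027,.122])
plan(seat+.30*n,Rhub(26))"
```

```text
t 0.15 T [-0.8854 -0.9115  0.0456] R [-0.1012 -0.1411  0.3086] rows 15.2 8.9 F [-0.8  0.6  0. ] w 1.0 q [ 1.21  0.49  1.35  0.    1.3  -0.1 ]
```

Emit:
arm_command(moves=[{"grip": 0,"tx": -0.885,"ty": -0.91,"tz": 0.046,"rx": -0.101,"ry": -0.141,"rz": 0.309},{"grip": 0,"tx": -0.885,"ty": -0.91,"tz": 0.046,"rx": -0.101,"ry": -0.141,"rz": 0.309},{"grip": 0,"tx": -0.885,"ty": -0.91,"tz": 0.046,"rx": -0.101,"ry": -0.141,"rz": 0.309},{"grip": 0,"tx": -0.885,"ty": -0.91,"tz": 0.046,"rx": -0.101,"ry": -0.141,"rz": 0.309},{"grip": 0,"tx": -0.885,"ty": -0.91,"tz": 0.046,"rx": -0.101,"ry": -0.141,"rz": 0.309},{"grip": 0,"tx": -0.885,"ty": -0.91,"tz": 0.046,"rx": -0.101,"ry": -0.141,"rz": 0.309},{"grip": 0,"tx": -0.885,"ty": -0.91,"tz": 0.046,"rx": -0.101,"ry": -0.141,"rz": 0.309},{"grip": 0,"tx": -0.885,"ty": -0.91,"tz": 0.046,"rx": -0.101,"ry": -0.141,"rz": 0.309}])

```text
t: 0.82
ee_pos: [0.3251, 0.3105, 0.3927]
ee_rot: [1.48, 2.264, 0.31]
wrist_force: [1.7, 0.0, -0.7]
width: 1.006
finger_force: 0.0
```

```bash
python3 -c "
from h import *
seat=np.array([.620,.027,.122])
plan(seat+.30*n,Rhub(26))"
```

```text
t 0.82 T [-0.5757  0.0155  0.1741] R [-0.0098 -0.014   0.0295] rows 7.2 0.9 F [ 1.7  0.  -0.7] w 1.006 q [ 0.75  0.23  1.89 -0.52  0.76  0.67]
```

Emit:
arm_command(moves=[{"tx": -0.575,"ty": 0.015,"tz": 0.174,"rx": -0.01,"ry": -0.014,"rz": 0.03},{"tx": -0.575,"ty": 0.015,"tz": 0.174,"rx": -0.01,"ry": -0.014,"rz": 0.03},{"tx": -0.575,"ty": 0.015,"tz": 0.174,"rx": -0.01,"ry": -0.014,"rz": 0.03},{"tx": -0.575,"ty": 0.015,"tz": 0.174,"rx": -0.01,"ry": -0.014,"rz": 0.03},{"tx": -0.575,"ty": 0.015,"tz": 0.174,"rx": -0.01,"ry": -0.014,"rz": 0.03},{"tx": -0.575,"ty": 0.015,"tz": 0.174,"rx": -0.01,"ry": -0.014,"rz": 0.03},{"tx": -0.575,"ty": 0.015,"tz": 0.174,"rx": -0.01,"ry": -0.014,"rz": 0.03},{"tx": -0.575,"ty": 0.015,"tz": 0.174,"rx": -0.01,"ry": -0.014,"rz": 0.03}])

```text
schema error: expected keys grip, tx, ty, tz, rx, ry, rz
```

Run:
```python
from h import *
from station import env
seat=np.array([.620,.027,.122])
f=env.grab_frame("wrist");np.savez("f1_wrist.npz",**f)
plan(seat+.30*n,Rhub(26))
cv2.imwrite("pics/wrist1.png",cv2.resize(f["img"],(800,600),interpolation=cv2.INTER_CUBIC)[:,:,::-1])
```

```text
t 0.87 T [-0.5648  0.0225  0.1752] R [-0.0097 -0.0116  0.0265] rows 7.1 0.8 F [-1.5 -1.2 -1.2] w 0.997 q [ 0.74  0.23  1.9  -0.53  0.76  0.68]
```

View pics/wrist1.png

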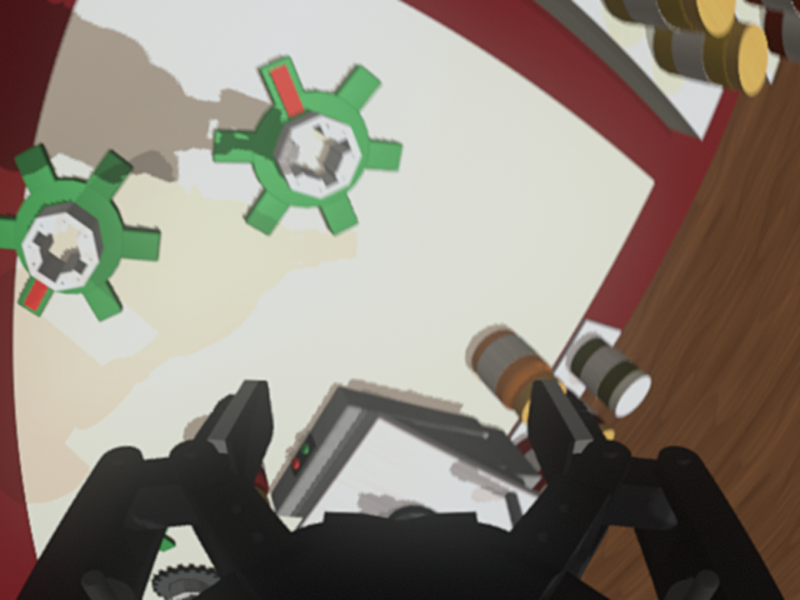

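This wrist view clearly shows the target star at (315,150) with its red bar at (286,90). The second star is on the left at (65,240). The move was refused because "grip" was missing, so I'm resending it.

Emit:
arm_command(moves=[{"grip": 0,"tx": -0.565,"ty": 0.022,"tz": 0.175,"rx": -0.01,"ry": -0.012,"rz": 0.026},{"grip": 0,"tx": -0.565,"ty": 0.022,"tz": 0.175,"rx": -0.01,"ry": -0.012,"rz": 0.026},{"grip": 0,"tx": -0.565,"ty": 0.022,"tz": 0.175,"rx": -0.01,"ry": -0.012,"rz": 0.026},{"grip": 0,"tx": -0.565,"ty": 0.022,"tz": 0.175,"rx": -0.01,"ry": -0.012,"rz": 0.026},{"grip": 0,"tx": -0.565,"ty": 0.022,"tz": 0.175,"rx": -0.01,"ry": -0.012,"rz": 0.026},{"grip": 0,"tx": -0.565,"ty": 0.022,"tz": 0.175,"rx": -0.01,"ry": -0.012,"rz": 0.026},{"grip": 0,"tx": -0.565,"ty": 0.022,"tz": 0.175,"rx": -0.01,"ry": -0.012,"rz": 0.026},{"grip": 0,"tx": -0.565,"ty": 0.022,"tz": 0.175,"rx": -0.01,"ry": -0.012,"rz": 0.026}])

```text
t: 1.53
ee_pos: [0.4761, 0.0516, 0.3816]
ee_rot: [1.549, 2.165, 0.334]
wrist_force: [-0.0, 0.7, 0.3]
width: 0.995
finger_force: 0.0
```

Run:
```python
from h import *
from station import env
seat=np.array([.620,.027,.122])
for k in (0,1): f=env.grab_frame("wrist")
np.savez("f2_wrist.npz",**f)
plan(seat+.30*n,Rhub(26))
cv2.imwrite("pics/wrist2.png",cv2.resize(f["img"],(800,600),interpolation=cv2.INTER_CUBIC)[:,:,::-1])
# star from wrist1 picture (moving slightly then)
f=load("wrist",1);P=cloud(f,True);m=masks(f)
ok=(f["range_z"]>0)&(np.hypot(P[...,0]-.415,P[...,1]-.342)<.09)
b=ok&(P[...,2]>.031)&(P[...,2]<.041);g=ok&m["green"]&(P[...,2]<.02)&(P[...,2]>.006);r=ok&m["red"]&(P[...,2]<.02)&(P[...,2]>.006)
for nm,x in(("boss",b),("green",g),("red",r)):
    print(nm,x.sum(),P[x].mean(0).round(4),cv2.minEnclosingCircle(P[x][:,:2].astype(np.float32)*1000))
```

```text
t 1.63 T [-0.0115 -0.0083 -0.0026] R [-0.0007 -0.002   0.0038] rows 0.2 0.1 F [ 0.1 -0.3  0.2] w 0.999 q [ 0.01  0.24  1.93 -0.16  0.46 -0.19]
boss 1499 [0.4133 0.3447 0.0359] ((413.7084045410156, 344.8269958496094), 30.140541076660156)
green 3204 [0.4204 0.3468 0.0119] ((414.61065673828125, 344.2184753417969), 72.43790435791016)
red 389 [0.38   0.3783 0.0128] ((380.4405822753906, 378.36181640625), 19.037370681762695)
```

View pics/wrist2.png

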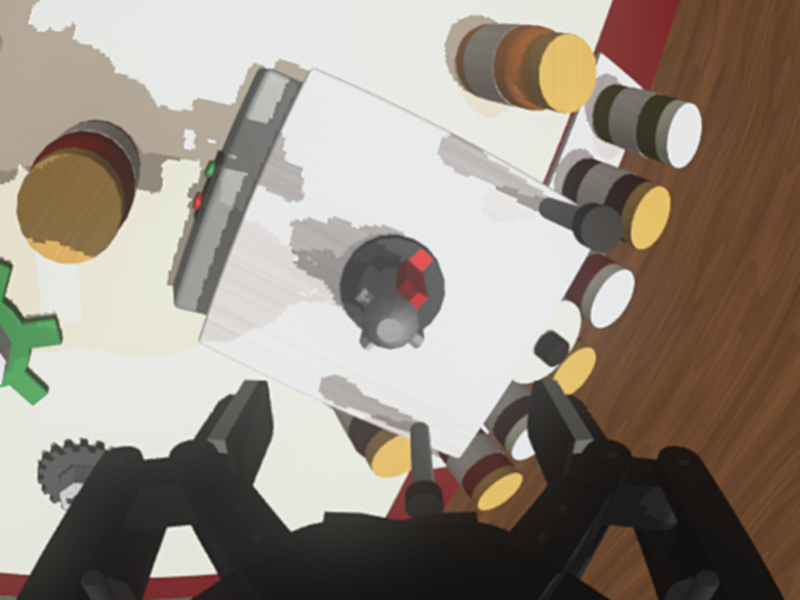

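The wrist view shows the hub: shoulder disc centred near (393,290), nose tip at (393,325), and red spline from (415,295) to its foot mark at (420,258). Next I fit the axis and the spline angle.

```bash
cat > hub.py <<'E'
from h import *
import h
f=load("wrist",2);P=cloud(f,True);m=masks(f);ok=f["range_z"]>0
near=ok&(np.hypot(P[...,0]-.62,P[...,1]-.02)<.11)
bed=near&(m["V"]>90)&(m["S"]<50)&(P[...,2]>.06)
Q=P[bed]
for it in range(6):
    c0=Q.mean(0);nn=np.linalg.svd(Q-c0,full_matrices=False)[2][2];nn*=np.sign(nn[2])
    d=(P[bed]-c0)@nn;Q=P[bed][np.abs(d)<(.01,.006,.004,.003,.002,.002)[it]]
print("bed n",nn.round(4),len(Q),"tilt",np.degrees(np.arccos(nn[2])),"yaw",np.degrees(np.arctan2(-nn[1],-nn[0])),"h n",h.n.round(4))
s=(P-c0)@nn
by=np.cross([0,0,1],-nn);by/=-np.linalg.norm(by);by*=np.sign(by[1]);bx=np.cross(by,nn)
w=np.stack([(P-c0)@bx,(P-c0)@by],-1)
sh=near&(np.abs(s-.014)<.003)&(m["V"]<100)
sh=sh&(np.linalg.norm(P-P[sh].mean(0) if 0 else P-np.median(P[sh],0),axis=-1)<.045)
(cx,cy),r=cv2.minEnclosingCircle(w[sh].astype(np.float32)*1000)
print("shoulder",sh.sum(),cx,cy,r,"s",np.median(s[sh]))
tip=near&(s>.076)&(s<.084)&(np.hypot(w[...,0]-cx/1e3,w[...,1]-cy/1e3)<.02)
print("tip",tip.sum(),w[tip].mean(0).round(4),s[tip].max())
near2=near&(np.hypot(w[...,0]-cx/1e3,w[...,1]-cy/1e3)<.045)
cap=near=ok&(s>.076)&(s<.09)&(m["V"]<70)
k,l,st,cc=cv2.connectedComponentsWithStats(cap.astype(np.uint8))
for i in range(1,k):
    if st[i,4]>60 : print("cap",w[l==i].mean(0).round(4),s[l==i].mean().round(4),st[i,4],P[l==i].mean(0).round(4))
for lo,hi in((.010,.018),(.018,.035),(.035,.055),(.055,.07)):
    r=near2&m["red"]&(s>lo)&(s<hi)
    if r.sum()>3:
        e=w[r]-[cx/1e3,cy/1e3];print("red",lo,r.sum(),e.mean(0).round(4),"az",np.degrees(np.arctan2(e[:,1].mean(),e[:,0].mean())).round(1),(np.percentile(np.hypot(*e.T),[5,95])).round(4))
C=c0+bx*cx/1e3+by*cy/1e3
print("bed centre",C.round(4),"seat",(C+.014*nn).round(4))
tb=ok&(m["S"]<40)&(m["V"]>150)&(P[...,2]<.02);print("table",np.median(P[tb][:,2]))
E
python3 hub.py
```

```text
bed n [-0.4957  0.0685  0.8658] 36090 tilt 30.02690326420152 yaw -7.863620004063671 h n [-0.4951  0.0696  0.866 ]
shoulder 1157 3.024913787841797 -3.309368848800659 31.204973220825195 s 0.013940418263200341
tip 527 [ 0.0033 -0.0032] 0.08199263015709982
cap [0.0599 0.0823] 0.0791 105 [0.6451 0.1139 0.2066]
cap [ 0.0667 -0.0893] 0.0811 460 [ 0.6264 -0.0567  0.2118]
red 0.01 143 [0.0078 0.0229] az 71.3 [0.0202 0.0291]
red 0.055 113 [0.0057 0.0153] az 69.5 [0.014  0.0196]
bed centre [0.6238 0.0304 0.1097] seat [0.6169 0.0314 0.1218]
table 0.0002167027496744195
```

```bash
python3 -c "
from h import *
plan([.4315,-.268,.30],Rdown(-134.5))"
```

```text
t 1.63 T [-0.548  -0.3603  0.1408] R [ 0.1436 -0.1737  0.8263] rows 8.0 21.5 F [ 0.1 -0.3  0.2] w 0.999 q [ 0.01  0.24  1.93 -0.16  0.46 -0.19]
```

Emit:
arm_command(moves=[{"grip": 0,"tx": -0.548,"ty": -0.36,"tz": 0.141,"rx": 0.144,"ry": -0.174,"rz": 0.826},{"grip": 0,"tx": -0.548,"ty": -0.36,"tz": 0.141,"rx": 0.144,"ry": -0.174,"rz": 0.826},{"grip": 0,"tx": -0.548,"ty": -0.36,"tz": 0.141,"rx": 0.144,"ry": -0.174,"rz": 0.826},{"grip": 0,"tx": -0.548,"ty": -0.36,"tz": 0.141,"rx": 0.144,"ry": -0.174,"rz": 0.826},{"grip": 0,"tx": -0.548,"ty": -0.36,"tz": 0.141,"rx": 0.144,"ry": -0.174,"rz": 0.826},{"grip": 0,"tx": -0.548,"ty": -0.36,"tz": 0.141,"rx": 0.144,"ry": -0.174,"rz": 0.826},{"grip": 0,"tx": -0.548,"ty": -0.36,"tz": 0.141,"rx": 0.144,"ry": -0.174,"rz": 0.826},{"grip": 0,"tx": -0.548,"ty": -0.36,"tz": 0.141,"rx": 0.144,"ry": -0.174,"rz": 0.826}])

```text
t: 2.3
ee_pos: [0.4321, -0.2647, 0.3002]
ee_rot: [2.518, 1.182, 0.264]
wrist_force: [0.4, 0.3, 0.1]
width: 1.001
finger_force: 0.0
```

```bash
python3 -c "
from h import *
plan([.4315,-.268,.30],Rdown(-134.5))"
```

```text
t 2.30 T [-0.0059  0.003   0.0016] R [ 0.0897 -0.1089  0.519 ] rows 0.1 13.5 F [0.4 0.3 0.1] w 1.001 q [-0.67  0.42  1.91  0.03  0.41 -0.01]
```

Emit:
arm_command(moves=[{"grip": 0,"tx": -0.006,"ty": 0.003,"tz": 0.002,"rx": 0.09,"ry": -0.109,"rz": 0.519},{"grip": 0,"tx": -0.006,"ty": 0.003,"tz": 0.002,"rx": 0.09,"ry": -0.109,"rz": 0.519},{"grip": 0,"tx": -0.006,"ty": 0.003,"tz": 0.002,"rx": 0.09,"ry": -0.109,"rz": 0.519},{"grip": 0,"tx": -0.006,"ty": 0.003,"tz": 0.002,"rx": 0.09,"ry": -0.109,"rz": 0.519},{"grip": 0,"tx": -0.006,"ty": 0.003,"tz": 0.002,"rx": 0.09,"ry": -0.109,"rz": 0.519},{"grip": 0,"tx": -0.006,"ty": 0.003,"tz": 0.002,"rx": 0.09,"ry": -0.109,"rz": 0.519},{"grip": 0,"tx": -0.006,"ty": 0.003,"tz": 0.002,"rx": 0.09,"ry": -0.109,"rz": 0.519},{"grip": 0,"tx": -0.006,"ty": 0.003,"tz": 0.002,"rx": 0.09,"ry": -0.109,"rz": 0.519}])

```text
t: 2.97
ee_pos: [0.4323, -0.2661, 0.3004]
ee_rot: [2.978, -0.162, 0.124]
wrist_force: [-0.4, -0.0, -0.5]
width: 0.999
finger_force: 0.0
```

```bash
python3 -c "
from h import *
plan([.4315,-.268,.30],Rdown(-134.5))"
```

```text
t 2.97 T [-0.0014  0.0038  0.0012] R [ 0.0369 -0.0442  0.212 ] rows 0.1 5.5 F [-0.4 -0.  -0.5] w 0.999 q [-0.64  0.45  1.81 -0.13  0.73  1.12]
```

Emit:
arm_command(moves=[{"grip": 0,"tx": -0.001,"ty": 0.003,"tz": 0.001,"rx": 0.037,"ry": -0.044,"rz": 0.212},{"grip": 0,"tx": -0.001,"ty": 0.003,"tz": 0.001,"rx": 0.037,"ry": -0.044,"rz": 0.212},{"grip": 0,"tx": -0.001,"ty": 0.003,"tz": 0.001,"rx": 0.037,"ry": -0.044,"rz": 0.212},{"grip": 0,"tx": -0.001,"ty": 0.003,"tz": 0.001,"rx": 0.037,"ry": -0.044,"rz": 0.212},{"grip": 0,"tx": -0.001,"ty": 0.003,"tz": 0.001,"rx": 0.037,"ry": -0.044,"rz": 0.212},{"grip": 0,"tx": -0.001,"ty": 0.003,"tz": 0.001,"rx": 0.037,"ry": -0.044,"rz": 0.212},{"grip": 0,"tx": -0.001,"ty": 0.003,"tz": 0.001,"rx": 0.037,"ry": -0.044,"rz": 0.212},{"grip": 0,"tx": -0.001,"ty": 0.003,"tz": 0.001,"rx": 0.037,"ry": -0.044,"rz": 0.212}])

```text
t: 3.63
ee_pos: [0.4316, -0.2682, 0.3]
ee_rot: [2.911, -1.178, 0.003]
wrist_force: [0.5, 0.4, 0.1]
width: 0.999
finger_force: 0.0
```

```bash
cat > wheel.py <<'E'
# measure a wheel with the wrist camera: wheel.py k x y boss_top
from h import *
from station import env
import sys
k,x,y,top=sys.argv[1],*map(float,sys.argv[2:5])
f=env.grab_frame("wrist");np.savez(f"f{k}_wrist.npz",**f)
cv2.imwrite(f"pics/wrist{k}.png",cv2.resize(f["img"],(800,600),interpolation=cv2.INTER_CUBIC)[:,:,::-1])
P=cloud(f,True);m=masks(f)
ok=(f["range_z"]>0)&(np.hypot(P[...,0]-x,P[...,1]-y)<.085)
b=ok&(abs(P[...,2]-top)<.0025);r=ok&m["red"]&(abs(P[...,2]-.012)<.005)
g=ok&(abs(P[...,2]-.012)<.003)&(m["green"]|(m["V"]<110))
(cx,cy),rr=cv2.minEnclosingCircle(P[b][:,:2].astype(np.float32)*1000)
print("boss",b.sum(),P[b].mean(0).round(4),"circ",cx,cy,rr,"(30.3)")
print("disc",g.sum(),cv2.minEnclosingCircle(P[g][:,:2].astype(np.float32)*1000))
rm=P[r].mean(0);print("red",r.sum(),rm.round(4),"az",np.degrees(np.arctan2(rm[1]*1e3-cy,rm[0]*1e3-cx)))
a=np.degrees(np.arctan2(P[b][:,1]*1e3-cy,P[b][:,0]*1e3-cx));rad=np.hypot(P[b][:,1]*1e3-cy,P[b][:,0]*1e3-cx)
# rim radius per angle, phase of 8-fold ripple: minima at the flats
e=np.array([[t,rad[np.abs((a-t+180)%360-180)<3].max()] for t in range(-180,180,3) if (np.abs((a-t+180)%360-180)<3).sum()>3])
ph=np.degrees(np.angle(-(( e[:,1]-e[:,1].mean())*np.exp(1j*8*np.radians(e[:,0]))).sum()))/8
print("flat az mod45",ph%45)
E
python3 wheel.py 3 .4315 -.268 .034; python3 -c "
from h import *
plan([.4315,-.268,.30],Rdown(-134.5))"
```

```text
boss 2511 [ 0.4317 -0.2675  0.034 ] circ 431.0179138183594 -267.307373046875 30.340282440185547 (30.3)
disc 6492 ((430.77093505859375, -266.72564697265625), 55.65392303466797)
red 314 [ 0.431  -0.3053  0.0128] az -90.02344697125545
flat az mod45 0.45593459305500594
t 3.68 T [-0.0006 -0.0005 -0.    ] R [ 0.0002 -0.0007  0.0026] rows 0.0 0.1 F [ 0.2 -0.4 -0.4] w 1.0 q [-0.67  0.47  1.75 -0.    0.92  1.67]
```

View pics/wrist3.png

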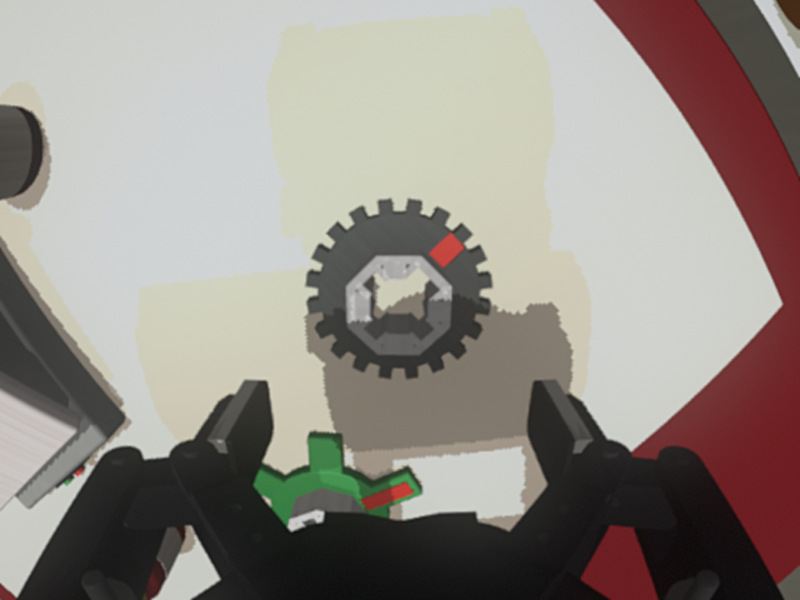

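The gear is centred at (398,300) between the fingers, with the mark at (446,250). Its centre is (0.4312,-0.2675) with the flats aligned. Now descend.

```bash
python3 -c "
from h import *
plan([.4312,-.2675,.1875],Rdown(-134.5))"
```

```text
t 3.68 T [-0.0022 -0.001   0.225 ] R [ 0.0002 -0.0007  0.0026] rows 2.7 0.1 F [ 0.2 -0.4 -0.4] w 1.0 q [-0.67  0.47  1.75 -0.    0.92  1.67]
```

Emit:
arm_command(moves=[{"grip": 0,"tx": -0.002,"ty": -0.001,"tz": 0.08,"rx": 0,"ry": 0,"rz": 0.0026},{"grip": 0,"tx": -0.002,"ty": -0.001,"tz": 0.15,"rx": 0,"ry": 0,"rz": 0.0026},{"grip": 0,"tx": -0.002,"ty": -0.001,"tz": 0.2,"rx": 0,"ry": 0,"rz": 0.0026},{"grip": 0,"tx": -0.002,"ty": -0.001,"tz": 0.225,"rx": 0,"ry": 0,"rz": 0.0026},{"grip": 0,"tx": -0.002,"ty": -0.001,"tz": 0.225,"rx": 0,"ry": 0,"rz": 0.0026},{"grip": 0.6,"tx": -0.002,"ty": -0.001,"tz": 0.225,"rx": 0,"ry": 0,"rz": 0.0026},{"grip": 0.6,"tx": -0.002,"ty": -0.001,"tz": 0.225,"rx": 0,"ry": 0,"rz": 0.0026},{"grip": 0.6,"tx": -0.002,"ty": -0.001,"tz": 0.225,"rx": 0,"ry": 0,"rz": 0.0026}], force=60)

```text
t: 4.35
ee_pos: [0.4316, -0.2684, 0.1889]
ee_rot: [2.905, -1.194, 0.007]
wrist_force: [-3.4, 1.7, 18.2]
width: 0.641
finger_force: 59.2
```

```bash
python3 -c "
from h import *
plan([.4312,-.2675,.1875],Rdown(-134.5))"
```

```text
t 4.35 T [-0.0018 -0.0007  0.0029] R [-0.0002 -0.0014 -0.001 ] rows 0.0 0.0 F [-3.4  1.7 18.2] w 0.641 q [-0.67  0.66  1.83  0.    0.64  1.68]
```

```bash
sed -i 's/radians(-8.0)/radians(-7.9)/' h.py
cat >> h.py <<'E'
SEAT=np.array([.6169,.0314,.1218])
def hub_tcp(d,a,off=0.0009): # TCP d above the seat along the axis; wheel sits -off along tool x
    R=Rhub(a);return SEAT+d*n+off*R[:,0],R
E
python3 -c "
from h import *
print(n)
plan([.4312,-.2675,.39],Rdown(-134.5));plan(*hub_tcp(.285,26))"
```

```text
[-0.49525473  0.06872227  0.8660254 ]
t 4.35 T [-1.000e-04 -1.000e-03 -4.021e-01] R [-0.0002 -0.0014 -0.001 ] rows 4.8 0.0 F [-3.4  1.7 18.2] w 0.641 q [-0.67  0.66  1.83  0.    0.64  1.68]
t 4.35 T [-0.3862 -0.5174 -0.3603] R [-0.143   0.1741 -0.8235] rows 8.9 21.5 F [-3.4  1.7 18.2] w 0.641 q [-0.67  0.66  1.83  0.    0.64  1.68]
```

Emit:
arm_command(moves=[{"grip": 0.6,"tx": 0,"ty": 0,"tz": -0.06,"rx": 0,"ry": 0,"rz": 0},{"grip": 0.6,"tx": 0,"ty": 0,"tz": -0.14,"rx": 0,"ry": 0,"rz": 0},{"grip": 0.6,"tx": 0,"ty": 0,"tz": -0.4,"rx": -0.143,"ry": 0.174,"rz": -0.8235},{"grip": 0.6,"tx": 0,"ty": 0,"tz": -0.4,"rx": -0.143,"ry": 0.174,"rz": -0.8235},{"grip": 0.6,"tx": 0,"ty": 0,"tz": -0.4,"rx": -0.143,"ry": 0.174,"rz": -0.8235},{"grip": 0.6,"tx": 0,"ty": 0,"tz": -0.4,"rx": -0.143,"ry": 0.174,"rz": -0.8235},{"grip": 0.6,"tx": 0,"ty": 0,"tz": -0.4,"rx": -0.143,"ry": 0.174,"rz": -0.8235},{"grip": 0.6,"tx": 0,"ty": 0,"tz": -0.4,"rx": -0.143,"ry": 0.174,"rz": -0.8235}])

```text
t: 5.02
ee_pos: [0.4305, -0.2677, 0.3896]
ee_rot: [2.962, -0.072, 0.143]
wrist_force: [-1.0, -0.4, -4.1]
width: 0.636
finger_force: 69.8
```

```bash
python3 -c "
from h import *
plan(*hub_tcp(.285,26))"
```

```text
t 5.02 T [ 0.0601 -0.6409 -0.0629] R [-0.1024  0.1252 -0.5913] rows 7.8 15.4 F [-1.  -0.4 -4.1] w 0.636 q [-0.65  0.31  1.72 -0.11  0.93  1.03]
```

Emit:
arm_command(moves=[{"grip": 0.6,"tx": 0.06,"ty": -0.641,"tz": -0.063,"rx": -0.102,"ry": 0.125,"rz": -0.591},{"grip": 0.6,"tx": 0.06,"ty": -0.641,"tz": -0.063,"rx": -0.102,"ry": 0.125,"rz": -0.591},{"grip": 0.6,"tx": 0.06,"ty": -0.641,"tz": -0.063,"rx": -0.102,"ry": 0.125,"rz": -0.591},{"grip": 0.6,"tx": 0.06,"ty": -0.641,"tz": -0.063,"rx": -0.102,"ry": 0.125,"rz": -0.591},{"grip": 0.6,"tx": 0.06,"ty": -0.641,"tz": -0.063,"rx": -0.102,"ry": 0.125,"rz": -0.591},{"grip": 0.6,"tx": 0.06,"ty": -0.641,"tz": -0.063,"rx": -0.102,"ry": 0.125,"rz": -0.591},{"grip": 0.6,"tx": 0.06,"ty": -0.641,"tz": -0.063,"rx": -0.102,"ry": 0.125,"rz": -0.591},{"grip": 0.6,"tx": 0.06,"ty": -0.641,"tz": -0.063,"rx": -0.102,"ry": 0.125,"rz": -0.591}])

```text
t: 5.68
ee_pos: [0.4772, 0.0541, 0.3683]
ee_rot: [2.466, 1.254, 0.276]
wrist_force: [1.2, 0.0, -4.5]
width: 0.636
finger_force: 69.8
```

```bash
python3 -c "
from h import *
plan(*hub_tcp(.285,26))"
```

```text
t 5.68 T [-0.0057  0.0001 -0.0002] R [-0.0497  0.0593 -0.2845] rows 0.1 7.4 F [ 1.2  0.  -4.5] w 0.636 q [ 0.07  0.3   1.86 -0.4   0.7   0.97]
```

Emit:
arm_command(moves=[{"grip": 0.6,"tx": -0.005,"ty": 0,"tz": 0,"rx": -0.05,"ry": 0.059,"rz": -0.2845},{"grip": 0.6,"tx": -0.005,"ty": 0,"tz": 0,"rx": -0.05,"ry": 0.059,"rz": -0.2845},{"grip": 0.6,"tx": -0.005,"ty": 0,"tz": 0,"rx": -0.05,"ry": 0.059,"rz": -0.2845},{"grip": 0.6,"tx": -0.005,"ty": 0,"tz": 0,"rx": -0.05,"ry": 0.059,"rz": -0.2845},{"grip": 0.6,"tx": -0.005,"ty": 0,"tz": 0,"rx": -0.05,"ry": 0.059,"rz": -0.2845},{"grip": 0.6,"tx": -0.005,"ty": 0,"tz": 0,"rx": -0.05,"ry": 0.059,"rz": -0.2845},{"grip": 0.6,"tx": -0.005,"ty": 0,"tz": 0,"rx": -0.05,"ry": 0.059,"rz": -0.2845},{"grip": 0.6,"tx": -0.005,"ty": 0,"tz": 0,"rx": -0.05,"ry": 0.059,"rz": -0.2845}])

```text
t: 6.35
ee_pos: [0.4757, 0.0492, 0.3682]
ee_rot: [1.561, 2.152, 0.333]
wrist_force: [0.3, -0.5, -4.1]
width: 0.637
finger_force: 69.8
```

```bash
python3 -c "
from h import *
from station import env
for k in range(2): f=env.grab_frame('side')
np.savez('f4_side.npz',**f); g=env.grab_frame('wrist');np.savez('f4_wrist.npz',**g)
plan(*hub_tcp(.285,26))
a=cv2.resize(f['img'][90:290,230:410],(540,600),interpolation=2)
cv2.imwrite('pics/side4.png',a[:,:,::-1])
# gear held: red mark azimuth and boss centre in tool frame
e=env.sense();R0=Ro.from_rotvec(e['ee_rot']).as_matrix()
P=(cloud(g,True)-e['ee_pos'])@R0;m=masks(g);ok=g['range_z']>0
r=ok&m['red']&(abs(P[...,2]-.176)<.008)&(np.hypot(P[...,0],P[...,1])<.06);print('red tool',r.sum(),P[r].mean(0).round(4))
d=ok&(m['V']<120)&(abs(P[...,2]-.177)<.003)&(np.hypot(P[...,0],P[...,1])<.07);print('disc tool',d.sum(),P[d].mean(0).round(4),np.percentile(P[d],[1,50,99],axis=0).round(4).tolist())
"
```

```text
t 6.50 T [ 0.0051  0.0015 -0.0014] R [-0.0008  0.0011 -0.0027] rows 0.1 0.1 F [-0.6  0.6 -4.5] w 0.634 q [ 0.    0.27  1.94 -0.18  0.42 -0.16]
red tool 828 [0.025  0.0263 0.1759]
disc tool 11584 [ 0.0201 -0.0025  0.1769] [[-0.0526, -0.052, 0.1747], [0.0263, -0.0046, 0.1769], [0.0509, 0.0515, 0.1795]]
```

View pics/side4.png

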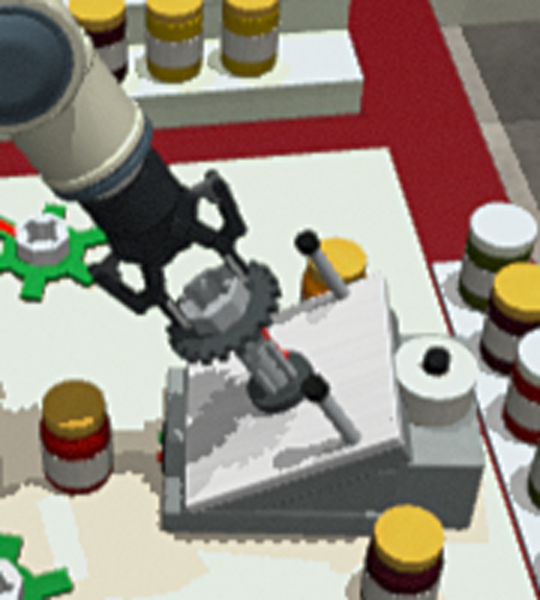

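The side view shows the gear held square above the hub nose and nearly coaxial with it. The mark sits 45–46° from the tool's y axis, as planned. Now align and start inserting.

```bash
python3 -c "
from h import *
plan(*hub_tcp(.250,26));plan(*hub_tcp(.235,26))"
```

```text
t 6.50 T [0.0054 0.0017 0.0686] R [-0.0008  0.0011 -0.0027] rows 0.8 0.1 F [-0.6  0.6 -4.5] w 0.634 q [ 0.    0.27  1.94 -0.18  0.42 -0.16]
t 6.50 T [0.0055 0.0018 0.0986] R [-0.0008  0.0011 -0.0027] rows 1.2 0.1 F [-0.6  0.6 -4.5] w 0.634 q [ 0.    0.27  1.94 -0.18  0.42 -0.16]
```

Emit:
arm_command(moves=[{"grip": 0.6,"tx": 0.0054,"ty": 0.0017,"tz": 0,"rx": -0.0008,"ry": 0.0011,"rz": -0.0027},{"grip": 0.6,"tx": 0.0054,"ty": 0.0017,"tz": 0.03,"rx": -0.0008,"ry": 0.0011,"rz": -0.0027},{"grip": 0.6,"tx": 0.0054,"ty": 0.0017,"tz": 0.05,"rx": -0.0008,"ry": 0.0011,"rz": -0.0027},{"grip": 0.6,"tx": 0.0054,"ty": 0.0017,"tz": 0.0686,"rx": -0.0008,"ry": 0.0011,"rz": -0.0027},{"grip": 0.6,"tx": 0.0054,"ty": 0.0017,"tz": 0.0686,"rx": -0.0008,"ry": 0.0011,"rz": -0.0027},{"grip": 0.6,"tx": 0.0054,"ty": 0.0017,"tz": 0.0686,"rx": -0.0008,"ry": 0.0011,"rz": -0.0027}])

```text
t: 7.0
ee_pos: [0.4933, 0.0496, 0.337]
ee_rot: [1.56, 2.156, 0.334]
wrist_force: [0.4, -0.1, -4.2]
width: 0.64
finger_force: 69.8
```

```bash
python3 -c "
from h import *
from station import env
plan(*hub_tcp(.250,26));plan(*hub_tcp(.235,26))
e=env.sense();R=Ro.from_rotvec(e['ee_rot']).as_matrix();print('F tool',(R.T@(e['wrist_force']-[0,0,-4.1])).round(1))"
```

```text
t 7.00 T [-0.0006  0.0001 -0.0024] R [-0.0005 -0.0004  0.0006] rows 0.0 0.0 F [ 0.4 -0.1 -4.2] w 0.64 q [ 0.    0.34  1.94 -0.21  0.34 -0.14]
t 7.00 T [-0.0007  0.0002  0.0276] R [-0.0005 -0.0004  0.0006] rows 0.3 0.0 F [ 0.4 -0.1 -4.2] w 0.64 q [ 0.    0.34  1.94 -0.21  0.34 -0.14]
F tool [-0.2  0.3  0.3]
```

Emit:
arm_command(moves=[{"grip": 0.6,"tx": -0.0006,"ty": 0,"tz": 0.007,"rx": 0,"ry": 0,"rz": 0},{"grip": 0.6,"tx": -0.0006,"ty": 0,"tz": 0.012,"rx": 0,"ry": 0,"rz": 0},{"grip": 0.6,"tx": -0.0006,"ty": 0,"tz": 0.018,"rx": 0,"ry": 0,"rz": 0},{"grip": 0.6,"tx": -0.0006,"ty": 0,"tz": 0.018,"rx": 0,"ry": 0,"rz": 0}])

```text
t: 7.33
ee_pos: [0.498, 0.0487, 0.3295]
ee_rot: [1.559, 2.155, 0.335]
wrist_force: [0.0, -0.5, -4.8]
width: 0.639
finger_force: 69.9
```

```bash
cat > chk.py <<'E'
from h import *
from station import env
import sys
for d in sys.argv[1:]: plan(*hub_tcp(float(d),26))
e=env.sense();R=Ro.from_rotvec(e['ee_rot']).as_matrix();print('F tool',(R.T@(e['wrist_force']-[0,0,-4.1])).round(1),'M tool',(R.T@e['wrist_torque']).round(2),'d',((e['ee_pos']-SEAT)@n).round(4))
E
python3 chk.py .235 .189
```

```text
t 7.33 T [ 0.0003 -0.0003  0.01  ] R [-0.     -0.0002  0.0006] rows 0.1 0.0 F [ 0.  -0.5 -4.8] w 0.639 q [ 0.    0.36  1.94 -0.21  0.32 -0.13]
t 7.33 T [ 0.0002 -0.0003  0.102 ] R [-0.     -0.0002  0.0006] rows 1.2 0.0 F [ 0.  -0.5 -4.8] w 0.639 q [ 0.    0.36  1.94 -0.21  0.32 -0.13]
F tool [-0.3 -0.5  0.7] M tool [ 0.58  0.29 -0.01] d 0.24
```

Emit:
arm_command(moves=[{"grip": 0.6,"tx": 0.0003,"ty": -0.0003,"tz": 0.006,"rx": 0,"ry": 0,"rz": 0},{"grip": 0.6,"tx": 0.0003,"ty": -0.0003,"tz": 0.012,"rx": 0,"ry": 0,"rz": 0},{"grip": 0.6,"tx": 0.0003,"ty": -0.0003,"tz": 0.018,"rx": 0,"ry": 0,"rz": 0},{"grip": 0.6,"tx": 0.0003,"ty": -0.0003,"tz": 0.024,"rx": 0,"ry": 0,"rz": 0},{"grip": 0.6,"tx": 0.0003,"ty": -0.0003,"tz": 0.024,"rx": 0,"ry": 0,"rz": 0}])

```text
t: 7.75
ee_pos: [0.504, 0.0479, 0.3189]
ee_rot: [1.559, 2.155, 0.335]
wrist_force: [2.5, -0.5, -4.9]
width: 0.637
finger_force: 69.8
```

```bash
python3 chk.py .189
```

```text
t 7.75 T [-0.     -0.0003  0.0775] R [ 0.     -0.0002  0.0007] rows 0.9 0.0 F [ 2.5 -0.5 -4.9] w 0.637 q [-0.    0.39  1.94 -0.23  0.3  -0.12]
F tool [-1.   1.5  2. ] M tool [ 0.29  0.05 -0.03] d 0.2277
```

The splines are 15 mm in with hardly any force. Pushing home gently.

Emit:
arm_command(moves=[{"grip": 0.6,"tx": 0,"ty": 0,"tz": 0.015,"rx": 0,"ry": 0,"rz": 0},{"grip": 0.6,"tx": 0,"ty": 0,"tz": 0.03,"rx": 0,"ry": 0,"rz": 0},{"grip": 0.6,"tx": 0,"ty": 0,"tz": 0.045,"rx": 0,"ry": 0,"rz": 0},{"grip": 0.6,"tx": 0,"ty": 0,"tz": 0.06,"rx": 0,"ry": 0,"rz": 0},{"grip": 0.6,"tx": 0,"ty": 0,"tz": 0.07,"rx": 0,"ry": 0,"rz": 0},{"grip": 0.6,"tx": 0,"ty": 0,"tz": 0.072,"rx": 0,"ry": 0,"rz": 0},{"grip": 0.6,"tx": 0,"ty": 0,"tz": 0.072,"rx": 0,"ry": 0,"rz": 0}])

```text
t: 8.33
ee_pos: [0.5219, 0.0454, 0.2878]
ee_rot: [1.559, 2.155, 0.335]
wrist_force: [4.9, -2.3, -5.1]
width: 0.64
finger_force: 69.5
```

```bash
python3 chk.py .189 .187
```

```text
t 8.33 T [ 0.0001 -0.0004  0.0055] R [ 0.     -0.0002  0.0007] rows 0.1 0.0 F [ 4.9 -2.3 -5.1] w 0.64 q [-0.01  0.46  1.93 -0.28  0.24 -0.07]
t 8.33 T [ 0.0001 -0.0004  0.0095] R [ 0.     -0.0002  0.0007] rows 0.1 0.0 F [ 4.9 -2.3 -5.1] w 0.64 q [-0.01  0.46  1.93 -0.28  0.24 -0.07]
F tool [-3.2  2.9  3.4] M tool [ 0.04 -0.18 -0.04] d 0.1917
```

Emit:
arm_command(moves=[{"grip": 0.6,"tx": 0.001,"ty": -0.001,"tz": 0.004,"rx": 0,"ry": 0,"rz": 0},{"grip": 0.6,"tx": 0.001,"ty": -0.001,"tz": 0.006,"rx": 0,"ry": 0,"rz": 0},{"grip": 0.6,"tx": 0.001,"ty": -0.001,"tz": 0.008,"rx": 0,"ry": 0,"rz": 0},{"grip": 0.6,"tx": 0.001,"ty": -0.001,"tz": 0.008,"rx": 0,"ry": 0,"rz": 0}])

```text
t: 8.67
ee_pos: [0.5231, 0.0455, 0.2851]
ee_rot: [1.558, 2.154, 0.336]
wrist_force: [0.6, -5.2, 8.4]
width: 0.639
finger_force: 71.1
```

```bash
python3 chk.py .189
```

```text
t 8.67 T [-0.0005 -0.0001 -0.0003] R [ 0.0006 -0.      0.0007] rows 0.0 0.0 F [ 0.6 -5.2  8.4] w 0.639 q [-0.01  0.47  1.93 -0.29  0.23 -0.06]
F tool [ -7.8   4.4 -10.2] M tool [-0.02 -0.95 -0.16] d 0.1888
```

Emit:
arm_command(moves=[{"grip": 0.6,"tx": 0.001,"ty": 0,"tz": 0.002,"rx": 0,"ry": 0,"rz": 0},{"grip": 0.6,"tx": 0.001,"ty": 0,"tz": 0.004,"rx": 0,"ry": 0,"rz": 0},{"grip": 0.6,"tx": 0.001,"ty": 0,"tz": 0.004,"rx": 0,"ry": 0,"rz": 0}])

```text
t: 8.92
ee_pos: [0.5231, 0.0456, 0.2848]
ee_rot: [1.557, 2.152, 0.337]
wrist_force: [-26.2, -9.4, 51.6]
width: 0.636
finger_force: 76.9
```

```bash
python3 chk.py .189
```

```text
t 8.92 T [-0.0009  0.0001 -0.0008] R [0.001  0.0003 0.0006] rows 0.0 0.0 F [-26.2  -9.4  51.6] w 0.636 q [-0.01  0.47  1.93 -0.3   0.22 -0.05]
F tool [-14.5   0.3 -60.6] M tool [ 1.22 -2.1  -0.2 ] d 0.1886
```

Firmly seated: 60 N of reaction with no further travel. Ease off, open and withdraw along the axis.

Emit:
arm_command(moves=[{"grip": 0.6,"tx": -0.001,"ty": 0,"tz": -0.004,"rx": 0,"ry": 0,"rz": 0},{"grip": 0,"tx": -0.001,"ty": 0,"tz": -0.004,"rx": 0,"ry": 0,"rz": 0},{"grip": 0,"tx": -0.001,"ty": 0,"tz": -0.004,"rx": 0,"ry": 0,"rz": 0},{"grip": 0,"tx": -0.001,"ty": 0,"tz": -0.004,"rx": 0,"ry": 0,"rz": 0},{"grip": 0,"tx": -0.001,"ty": 0,"tz": -0.004,"rx": 0,"ry": 0,"rz": 0},{"grip": 0,"tx": -0.001,"ty": 0,"tz": -0.06,"rx": 0,"ry": 0,"rz": 0},{"grip": 0,"tx": -0.001,"ty": 0,"tz": -0.14,"rx": 0,"ry": 0,"rz": 0},{"grip": 0,"tx": -0.001,"ty": 0,"tz": -0.2,"rx": 0,"ry": 0,"rz": 0}])

```text
t: 9.58
ee_pos: [0.4733, 0.0525, 0.3699]
ee_rot: [1.56, 2.157, 0.334]
wrist_force: [0.8, 0.3, 0.9]
width: 1.006
finger_force: 0.0
```

```bash
python3 -c "
from h import *
from station import env
for k in range(2): f=env.grab_frame('wrist')
np.savez('f5_wrist.npz',**f);cv2.imwrite('pics/wrist5.png',cv2.resize(f['img'],(800,600))[:,:,::-1])
P=cloud(f,True);m=masks(f);ok=f['range_z']>0
q=P-SEAT;s=q@n;u=q@bx;v=q@by;rr=np.hypot(u,v)
d=ok&(m['V']<130)&(rr<.055)&(rr>.034)&(s>-.01)&(s<.03);print('disc top s',np.percentile(s[d],[5,50,95]).round(4))
r=ok&m['red']&(rr<.06)&(rr>.03)&(s<.03)&(s>0);print('gear red az',np.degrees(np.arctan2(v[r].mean(),u[r].mean())))
plan([.4145,.3435,.30],Rdown(135-45));plan([.4145,.3435,.30],Rdown(45))"
python3 chk.py
```

```text
disc top s [0.0099 0.0118 0.013 ]
gear red az 71.49228087197721
t 9.68 T [0.6096 0.029  0.0271] R [ 0.0845  0.1579 -0.3888] rows 7.3 10.8 F [ 0.8  0.1 -0.2] w 1.0 q [ 0.01  0.26  1.94 -0.18  0.42 -0.17]
t 9.68 T [0.6096 0.029  0.0271] R [ 0.131   0.1074 -0.1451] rows 7.3 5.6 F [ 0.8  0.1 -0.2] w 1.0 q [ 0.01  0.26  1.94 -0.18  0.42 -0.17]
F tool [-0.9  2.4 -3. ] M tool [0.2  0.07 0.01] d 0.2896
```

The gear is home: its disc top is 11.8 mm above the seat and the mark is at 71.5°. On to the star.

Emit:
arm_command(moves=[{"grip": 0,"tx": 0.61,"ty": 0.029,"tz": 0.027,"rx": 0.0845,"ry": 0.158,"rz": -0.389},{"grip": 0,"tx": 0.61,"ty": 0.029,"tz": 0.027,"rx": 0.0845,"ry": 0.158,"rz": -0.389},{"grip": 0,"tx": 0.61,"ty": 0.029,"tz": 0.027,"rx": 0.0845,"ry": 0.158,"rz": -0.389},{"grip": 0,"tx": 0.61,"ty": 0.029,"tz": 0.027,"rx": 0.0845,"ry": 0.158,"rz": -0.389},{"grip": 0,"tx": 0.61,"ty": 0.029,"tz": 0.027,"rx": 0.0845,"ry": 0.158,"rz": -0.389},{"grip": 0,"tx": 0.61,"ty": 0.029,"tz": 0.027,"rx": 0.0845,"ry": 0.158,"rz": -0.389},{"grip": 0,"tx": 0.61,"ty": 0.029,"tz": 0.027,"rx": 0.0845,"ry": 0.158,"rz": -0.389},{"grip": 0,"tx": 0.61,"ty": 0.029,"tz": 0.027,"rx": 0.0845,"ry": 0.158,"rz": -0.389}])

```text
t: 10.35
ee_pos: [0.4141, 0.3474, 0.2949]
ee_rot: [0.461, 2.985, 0.099]
wrist_force: [-0.3, -1.2, -0.6]
width: 1.0
finger_force: 0.0
```

```bash
python3 -c "
from h import *
plan([.4145,.3435,.30],Rdown(90))"
```

```text
t 10.35 T [-0.0043 -0.0064 -0.0103] R [ 0.021   0.0381 -0.0973] rows 0.2 2.7 F [-0.3 -1.2 -0.6] w 1.0 q [ 0.6   0.49  1.73 -0.05  0.79 -0.64]
```

Emit:
arm_command(moves=[{"grip": 0,"tx": -0.004,"ty": -0.006,"tz": -0.01,"rx": 0.021,"ry": 0.038,"rz": -0.097},{"grip": 0,"tx": -0.004,"ty": -0.006,"tz": -0.01,"rx": 0.021,"ry": 0.038,"rz": -0.097},{"grip": 0,"tx": -0.004,"ty": -0.006,"tz": -0.01,"rx": 0.021,"ry": 0.038,"rz": -0.097},{"grip": 0,"tx": -0.004,"ty": -0.006,"tz": -0.01,"rx": 0.021,"ry": 0.038,"rz": -0.097},{"grip": 0,"tx": -0.004,"ty": -0.006,"tz": -0.01,"rx": 0.021,"ry": 0.038,"rz": -0.097}])

```text
t: 10.77
ee_pos: [0.416, 0.3397, 0.3011]
ee_rot: [0.019, 3.138, 0.002]
wrist_force: [0.2, -0.8, -0.1]
width: 0.997
finger_force: 0.0
```

```bash
python3 wheel.py 6 .4145 .3435 .036; python3 wheel.py 7 .4145 .3435 .036;  python3 -c "
from h import *
plan([.4145,.3435,.30],Rdown(90))"
```

```text
boss 2561 [0.4135 0.3438 0.036 ] circ 413.9434814453125 344.14971923828125 30.197772979736328 (30.3)
disc 5634 ((413.388671875, 344.3295593261719), 73.2513427734375)
red 656 [0.3786 0.3794 0.0128] az 135.0629624240702
flat az mod45 0.446567576836728
boss 2553 [0.4136 0.3438 0.036 ] circ 413.87664794921875 344.46832275390625 30.21481704711914 (30.3)
disc 5574 ((413.4378356933594, 344.33416748046875), 73.35774993896484)
red 658 [0.3786 0.3794 0.0128] az 135.2764274459262
flat az mod45 0.6224656509107422
t 10.87 T [0.0025 0.0079 0.0029] R [ 0.0004  0.0014 -0.0039] rows 0.1 0.1 F [0.3 0.6 0.2] w 0.997 q [ 0.57  0.5   1.68 -0.    0.95 -0.98]
```

View pics/wrist7.png

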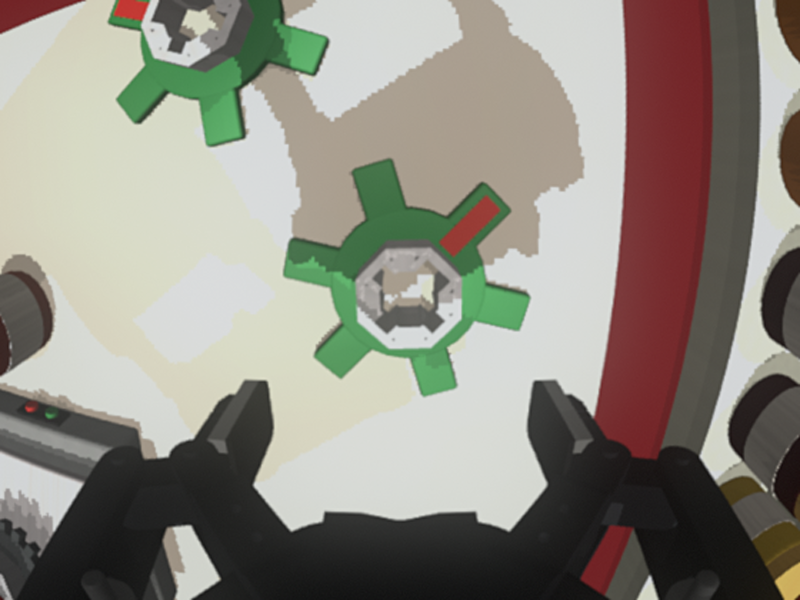

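The star is at (408,295) with its mark at (470,225). Its centre is (0.4137,0.3442), mark azimuth 135° and flats at 0.5°.

```bash
python3 -c "
from h import *
plan([.4137,.3442,.189],Rdown(90.4))"
```

```text
t 10.87 T [0.0051 0.009  0.2249] R [ 0.0004  0.0014 -0.0061] rows 2.7 0.2 F [0.3 0.6 0.2] w 0.997 q [ 0.57  0.5   1.68 -0.    0.95 -0.98]
```

Emit:
arm_command(moves=[{"grip": 0,"tx": 0.005,"ty": 0.009,"tz": 0.08,"rx": 0,"ry": 0.0014,"rz": -0.006},{"grip": 0,"tx": 0.005,"ty": 0.009,"tz": 0.15,"rx": 0,"ry": 0.0014,"rz": -0.006},{"grip": 0,"tx": 0.005,"ty": 0.009,"tz": 0.2,"rx": 0,"ry": 0.0014,"rz": -0.006},{"grip": 0,"tx": 0.005,"ty": 0.009,"tz": 0.225,"rx": 0,"ry": 0.0014,"rz": -0.006},{"grip": 0,"tx": 0.005,"ty": 0.009,"tz": 0.225,"rx": 0,"ry": 0.0014,"rz": -0.006},{"grip": 0.6,"tx": 0.005,"ty": 0.009,"tz": 0.225,"rx": 0,"ry": 0.0014,"rz": -0.006},{"grip": 0.6,"tx": 0.005,"ty": 0.009,"tz": 0.225,"rx": 0,"ry": 0.0014,"rz": -0.006},{"grip": 0.6,"tx": 0.005,"ty": 0.009,"tz": 0.225,"rx": 0,"ry": 0.0014,"rz": -0.006}], force=60)

```text
t: 11.53
ee_pos: [0.414, 0.3444, 0.191]
ee_rot: [-0.015, 3.14, 0.004]
wrist_force: [-0.6, -2.4, 16.1]
width: 0.642
finger_force: 59.5
```

```bash
python3 -c "
from h import *
plan([.4137,.3442,.189],Rdown(90.4));plan(*hub_tcp(.285,26))"
```

```text
t 11.53 T [ 0.0007 -0.0005  0.0039] R [0.0008 0.0004 0.0007] rows 0.0 0.0 F [-0.6 -2.4 16.1] w 0.642 q [ 0.58  0.68  1.76  0.    0.71 -1.  ]
t 11.53 T [-0.118  -0.5855 -0.3561] R [-0.0821 -0.1576  0.3925] rows 8.3 10.8 F [-0.6 -2.4 16.1] w 0.642 q [ 0.58  0.68  1.76  0.    0.71 -1.  ]
```

Emit:
arm_command(moves=[{"grip": 0.6,"tx": 0,"ty": 0,"tz": -0.06,"rx": 0,"ry": 0,"rz": 0},{"grip": 0.6,"tx": 0,"ty": 0,"tz": -0.14,"rx": 0,"ry": 0,"rz": 0},{"grip": 0.6,"tx": 0,"ty": 0,"tz": -0.22,"rx": -0.041,"ry": -0.079,"rz": 0.196},{"grip": 0.6,"tx": 0,"ty": 0,"tz": -0.3,"rx": -0.082,"ry": -0.158,"rz": 0.3925},{"grip": 0.6,"tx": 0,"ty": 0,"tz": -0.38,"rx": -0.082,"ry": -0.158,"rz": 0.3925},{"grip": 0.6,"tx": -0.118,"ty": -0.5855,"tz": -0.38,"rx": -0.082,"ry": -0.158,"rz": 0.3925},{"grip": 0.6,"tx": -0.118,"ty": -0.5855,"tz": -0.38,"rx": -0.082,"ry": -0.158,"rz": 0.3925},{"grip": 0.6,"tx": -0.118,"ty": -0.5855,"tz": -0.38,"rx": -0.082,"ry": -0.158,"rz": 0.3925}])

```text
t: 12.2
ee_pos: [0.4391, 0.2206, 0.3812]
ee_rot: [0.959, 2.696, 0.21]
wrist_force: [1.1, -0.0, -4.0]
width: 0.633
finger_force: 68.4
```

```bash
python3 chk.py .29
```

```text
t 12.20 T [-0.2613 -0.2228  0.0213] R [-0.0356 -0.0694  0.1739] rows 4.1 4.8 F [ 1.1 -0.  -4. ] w 0.633 q [ 0.37  0.28  1.81 -0.1   0.75 -0.46]
F tool [-0.9  0.7  0.2] M tool [0.32 0.17 0.03] d 0.3257
```

Emit:
arm_command(moves=[{"grip": 0.6,"tx": -0.261,"ty": -0.223,"tz": 0.0,"rx": -0.036,"ry": -0.069,"rz": 0.174},{"grip": 0.6,"tx": -0.261,"ty": -0.223,"tz": 0.0,"rx": -0.036,"ry": -0.069,"rz": 0.174},{"grip": 0.6,"tx": -0.261,"ty": -0.223,"tz": 0.0,"rx": -0.036,"ry": -0.069,"rz": 0.174},{"grip": 0.6,"tx": -0.261,"ty": -0.223,"tz": 0.0,"rx": -0.036,"ry": -0.069,"rz": 0.174},{"grip": 0.6,"tx": -0.261,"ty": -0.223,"tz": 0.02,"rx": -0.036,"ry": -0.069,"rz": 0.174},{"grip": 0.6,"tx": -0.261,"ty": -0.223,"tz": 0.02,"rx": -0.036,"ry": -0.069,"rz": 0.174},{"grip": 0.6,"tx": -0.261,"ty": -0.223,"tz": 0.02,"rx": -0.036,"ry": -0.069,"rz": 0.174},{"grip": 0.6,"tx": -0.261,"ty": -0.223,"tz": 0.02,"rx": -0.036,"ry": -0.069,"rz": 0.174}])

```text
t: 12.87
ee_pos: [0.4736, 0.0539, 0.3723]
ee_rot: [1.555, 2.164, 0.332]
wrist_force: [-0.3, 0.4, -3.4]
width: 0.638
finger_force: 68.4
```

```bash
python3 -c "
from h import *
from station import env
for k in range(2): g=env.grab_frame('wrist')
np.savez('f8_wrist.npz',**g)
e=env.sense();R0=Ro.from_rotvec(e['ee_rot']).as_matrix()
P=(cloud(g,True)-e['ee_pos'])@R0;m=masks(g);ok=g['range_z']>0
r=ok&m['red']&(abs(P[...,2]-.178)<.008)&(np.hypot(P[...,0],P[...,1])<.08);print('red tool',r.sum(),P[r].mean(0).round(4))
d=ok&m['green']&(abs(P[...,2]-.178)<.006)&(np.hypot(P[...,0],P[...,1])<.09);print('disc tool',d.sum(),np.median(P[d][:,2]).round(4),cv2.minEnclosingCircle(P[d][:,:2].astype(np.float32)*1000))
";python3 chk.py .29 .257
```

```text
red tool 1784 [0.0351 0.0346 0.178 ]
disc tool 11805 0.179 ((1.3815217018127441, 1.769441843032837), 73.02972412109375)
t 12.97 T [-0.0039 -0.0021 -0.0014] R [-0.0011 -0.0013  0.0025] rows 0.1 0.1 F [-0.5 -0.2 -3.7] w 0.64 q [ 0.01  0.26  1.94 -0.17  0.44 -0.17]
t 12.97 T [-0.0042 -0.0019  0.0646] R [-0.0011 -0.0013  0.0025] rows 0.8 0.1 F [-0.5 -0.2 -3.7] w 0.64 q [ 0.01  0.26  1.94 -0.17  0.44 -0.17]
F tool [-0.2 -0.3 -0.5] M tool [0.47 0.24 0.01] d 0.2893
```

```bash
sed -i 's/off=0.0009/off=-0.0005/' h.py; python3 chk.py .252 .245
```

```text
t 12.97 T [-0.007  -0.0019  0.0746] R [-0.0011 -0.0013  0.0025] rows 0.9 0.1 F [-0.5 -0.2 -3.7] w 0.64 q [ 0.01  0.26  1.94 -0.17  0.44 -0.17]
t 12.97 T [-0.0071 -0.0018  0.0886] R [-0.0011 -0.0013  0.0025] rows 1.1 0.1 F [-0.5 -0.2 -3.7] w 0.64 q [ 0.01  0.26  1.94 -0.17  0.44 -0.17]
F tool [-0.2 -0.3 -0.5] M tool [0.47 0.24 0.01] d 0.2893
```

Emit:
arm_command(moves=[{"grip": 0.6,"tx": -0.007,"ty": -0.0015,"tz": 0,"rx": -0.001,"ry": -0.0013,"rz": 0.0025},{"grip": 0.6,"tx": -0.007,"ty": -0.0015,"tz": 0.03,"rx": -0.001,"ry": -0.0013,"rz": 0.0025},{"grip": 0.6,"tx": -0.007,"ty": -0.0015,"tz": 0.05,"rx": -0.001,"ry": -0.0013,"rz": 0.0025},{"grip": 0.6,"tx": -0.007,"ty": -0.0015,"tz": 0.065,"rx": -0.001,"ry": -0.0013,"rz": 0.0025},{"grip": 0.6,"tx": -0.007,"ty": -0.0015,"tz": 0.0746,"rx": -0.001,"ry": -0.0013,"rz": 0.0025},{"grip": 0.6,"tx": -0.007,"ty": -0.0015,"tz": 0.0746,"rx": -0.001,"ry": -0.0013,"rz": 0.0025}])

```text
t: 13.47
ee_pos: [0.4928, 0.0475, 0.3387]
ee_rot: [1.566, 2.152, 0.333]
wrist_force: [-0.9, 1.0, -2.9]
width: 0.635
finger_force: 68.4
```

```bash
python3 chk.py .245 .235
```

```text
t 13.47 T [0.0011 0.0009 0.0108] R [-0.0008  0.0001 -0.0009] rows 0.1 0.0 F [-0.9  1.  -2.9] w 0.635 q [-0.    0.34  1.94 -0.2   0.35 -0.14]
t 13.47 T [0.0011 0.001  0.0308] R [-0.0008  0.0001 -0.0009] rows 0.4 0.0 F [-0.9  1.  -2.9] w 0.635 q [-0.    0.34  1.94 -0.2   0.35 -0.14]
F tool [ 0.9  0.1 -1.6] M tool [0.46 0.27 0.06] d 0.2504
```

Emit:
arm_command(moves=[{"grip": 0.6,"tx": 0.001,"ty": 0.001,"tz": 0.006,"rx": -0.0008,"ry": 0,"rz": -0.0009},{"grip": 0.6,"tx": 0.001,"ty": 0.001,"tz": 0.012,"rx": -0.0008,"ry": 0,"rz": -0.0009},{"grip": 0.6,"tx": 0.001,"ty": 0.001,"tz": 0.018,"rx": -0.0008,"ry": 0,"rz": -0.0009},{"grip": 0.6,"tx": 0.001,"ty": 0.001,"tz": 0.024,"rx": -0.0008,"ry": 0,"rz": -0.0009},{"grip": 0.6,"tx": 0.001,"ty": 0.001,"tz": 0.03,"rx": -0.0008,"ry": 0,"rz": -0.0009},{"grip": 0.6,"tx": 0.001,"ty": 0.001,"tz": 0.03,"rx": -0.0008,"ry": 0,"rz": -0.0009}])

```text
t: 13.97
ee_pos: [0.5004, 0.0469, 0.3263]
ee_rot: [1.561, 2.151, 0.336]
wrist_force: [-0.5, 0.1, -3.0]
width: 0.639
finger_force: 68.4
```

```bash
python3 chk.py .225
```

```text
t 13.97 T [ 0.0006 -0.0003  0.0218] R [ 0.0003  0.0003 -0.0002] rows 0.3 0.0 F [-0.5  0.1 -3. ] w 0.639 q [-0.    0.37  1.94 -0.22  0.32 -0.13]
F tool [ 0.   0.1 -1.2] M tool [0.52 0.18 0.  ] d 0.2359
```

Emit:
arm_command(moves=[{"grip": 0.6,"tx": 0.0005,"ty": 0,"tz": 0.008,"rx": 0,"ry": 0,"rz": 0},{"grip": 0.6,"tx": 0.0005,"ty": 0,"tz": 0.014,"rx": 0,"ry": 0,"rz": 0},{"grip": 0.6,"tx": 0.0005,"ty": 0,"tz": 0.019,"rx": 0,"ry": 0,"rz": 0},{"grip": 0.6,"tx": 0.0005,"ty": 0,"tz": 0.023,"rx": 0,"ry": 0,"rz": 0},{"grip": 0.6,"tx": 0.0005,"ty": 0,"tz": 0.023,"rx": 0,"ry": 0,"rz": 0}])

```text
t: 14.38
ee_pos: [0.5058, 0.0464, 0.3167]
ee_rot: [1.561, 2.151, 0.336]
wrist_force: [-0.2, -0.3, -2.4]
width: 0.638
finger_force: 68.5
```

```bash
python3 chk.py .225
```

```text
t 14.38 T [ 0.     -0.0004 -0.0003] R [ 0.0005  0.0003 -0.0002] rows 0.0 0.0 F [-0.2 -0.3 -2.4] w 0.638 q [-0.    0.39  1.94 -0.23  0.29 -0.11]
F tool [-0.6  0.5 -1.5] M tool [0.54 0.22 0.01] d 0.2248
```

Emit:
arm_command(moves=[{"grip": 0.6,"tx": 0,"ty": 0,"tz": 0.002,"rx": 0,"ry": 0,"rz": 0},{"grip": 0.6,"tx": 0,"ty": 0,"tz": 0.004,"rx": 0,"ry": 0,"rz": 0},{"grip": 0.6,"tx": 0,"ty": 0,"tz": 0.004,"rx": 0,"ry": 0,"rz": 0}])

```text
t: 14.63
ee_pos: [0.5058, 0.0464, 0.3164]
ee_rot: [1.56, 2.15, 0.337]
wrist_force: [-30.5, 2.6, 40.9]
width: 0.641
finger_force: 74.7
```

```bash
python3 chk.py .225
```

```text
t 14.63 T [-0.0002  0.     -0.0009] R [ 0.0008  0.0005 -0.0001] rows 0.0 0.0 F [-30.5   2.6  40.9] w 0.641 q [-0.    0.39  1.94 -0.24  0.29 -0.11]
F tool [  0.3  -4.1 -54.3] M tool [1.5  0.24 0.05] d 0.2246
```

Seated at the expected depth (d ≈ 0.2246). Release and withdraw.

Emit:
arm_command(moves=[{"grip": 0.6,"tx": 0,"ty": 0,"tz": -0.004,"rx": 0,"ry": 0,"rz": 0},{"grip": 0,"tx": 0,"ty": 0,"tz": -0.004,"rx": 0,"ry": 0,"rz": 0},{"grip": 0,"tx": 0,"ty": 0,"tz": -0.004,"rx": 0,"ry": 0,"rz": 0},{"grip": 0,"tx": 0,"ty": 0,"tz": -0.004,"rx": 0,"ry": 0,"rz": 0},{"grip": 0,"tx": 0,"ty": 0,"tz": -0.004,"rx": 0,"ry": 0,"rz": 0},{"grip": 0,"tx": 0,"ty": 0,"tz": -0.06,"rx": 0,"ry": 0,"rz": 0},{"grip": 0,"tx": 0,"ty": 0,"tz": -0.14,"rx": 0,"ry": 0,"rz": 0},{"grip": 0,"tx": 0,"ty": 0,"tz": -0.2,"rx": 0,"ry": 0,"rz": 0}])

```text
t: 15.3
ee_pos: [0.4563, 0.0533, 0.4025]
ee_rot: [1.562, 2.152, 0.336]
wrist_force: [2.1, 0.6, 0.5]
width: 0.998
finger_force: 0.0
```

```bash
python3 -c "
from h import *
from station import env
for k in range(3): f=env.grab_frame('wrist')
P=cloud(f,True);m=masks(f);ok=f['range_z']>0;cv2.imwrite('pics/wrist9.png',cv2.resize(f['img'],(800,600))[:,:,::-1])
q=P-SEAT;s=q@n;u=q@bx;v=q@by;rr=np.hypot(u,v)
d=ok&m['green']&(rr<.075)&(s>.03)&(s<.06);print('star top s (46)',d.sum(),np.percentile(s[d],[5,50,95]).round(4))
r=ok&m['red']&(rr<.07)&(rr>.03)&(s<.055)&(s>.038);print('star red az',r.sum(),np.degrees(np.arctan2(v[r].mean(),u[r].mean())))
e=env.sense();print(e['t'],e['width'],e['wrist_force'].round(1))"
```

```text
star top s (46) 7137 [0.0445 0.0457 0.0469]
star red az 696 71.96470892021897
15.45 0.99551107591883 [ 1.1 -0.6 -0.1]
```

View pics/wrist9.png

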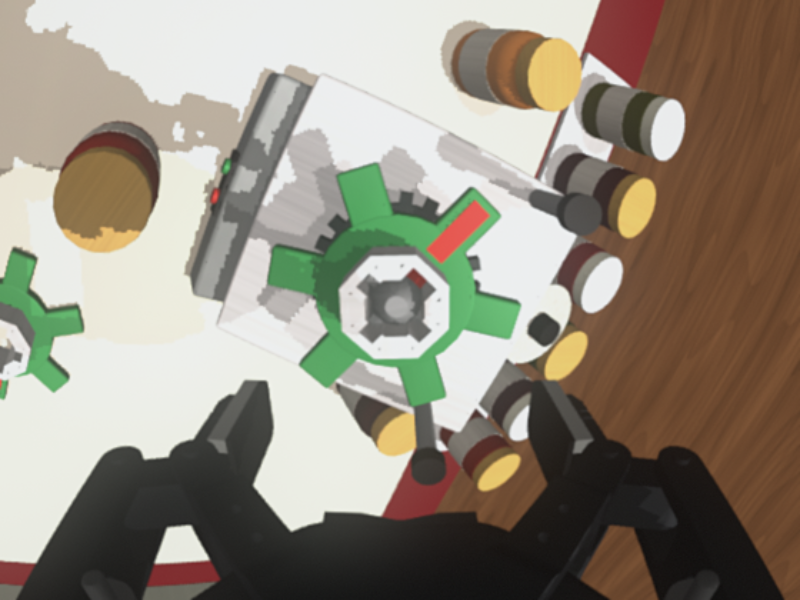

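The star (395,305) sits on the gear with its disc top at 45.7 mm (46 expected). The red spline shows in the master slot at (420,280), in line with the bar at (460,230). The jars are still standing and the gripper is clear.

```bash
python3 -c "
from station import env
print(env.close_job())"
```

```text
the job is handed in; nothing more can be done
None
```

The gear is fully home on the hub and the star wheel rests on it, both with their red master slots over the red spline. Both are released, the jars are still standing, and the job was handed in at about 15.5 s.

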